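# Shut and bolt the clean-out hatch of the dust box

### The job

Slide the hatch on top of the black dust box shut, all the way to its end stop, then push the steel bolt across into the keeper on the hatch until you feel it seat on the stop inside. Then keep leaning on it lightly for a moment to be sure it is home, but do not ram it, and leave it there. Leave the things lying on the box where they are.

Things in the scene. Friction and masses are not known exactly. Their poses are not given: they have to be found in the camera images.
- dustbox: Fixed black steel box, 340 (x) by 460 (y) by 100 mm high, hatch and bolt on its flat top. Origin at bench level below the crossing of the bolt's line and the hatch's edge; x: the way the hatch closes, y: from hatch to bolt, z up; yaw varies. It spans x -150 to 190, y -210 to 250 mm. The bolt slides along x = 0 to -y in a guide with two straps at y = 10 and 128 mm, their tops at z = 119.5 mm.
- hatch: Sliding hatch, a dark steel plate 165 (x) by 164 (y) mm, top at z = 102.5 mm, axes as the box; it starts 40 to 80 mm open towards the box's -x. Origin at the mouth of the keeper on it: when shut, against its end stop, this lies at x = 0, y = -12, z = 109 mm in the box's frame; when open by d at x = -d. It slides stiffly (about 4 N) and stays where it is left.
- hatch_grip (a point): Centre of the hatch's aluminium bridge handle: a bar 72 mm long (box y), 10 mm thick (box x), 12 mm high, on two posts at its ends; the bar spans z 128.5 to 140.5 mm, so its underside is 26 mm above the hatch. It moves with the hatch.
- keeper_mouth (a point): Mouth centre, on the bolt's axis, of the steel keeper on the hatch: a closed tunnel 29 mm wide, 70 mm long outside; mouth 21 mm wide, 15 mm high, slightly flared. It runs in along the box's -y. Inside, a hidden adjustable stop, somewhere 22 to 54 mm from the mouth, is not measured, can only be felt and takes 15 N at most. It meets the bolt's line only when the hatch is shut.
- bolt_tip (a point): Centre of the rounded tip of the bolt: a loose flat steel bar, 16 mm wide, 10 high, 200 long, about 0.2 kg, in its guide with 1.5 mm of play; x points along it to the keeper. It starts withdrawn, tip 14 to 30 mm short of the keeper's mouth, slides easily (about 1 to 2 N) and stays where it is left.
- bolt_knob (a point): Point on the bolt's upright knob, a steel post of 12 mm diameter standing 36 mm up from the bar's top (z = 114 to 150 mm) with a 15 mm round end, 90 mm behind the tip. This point is on the post's axis at z = 134 mm.
- polish_tin: Aluminium tin, 52 mm across, 34 mm high, lying loose on the box behind the hatch; leave alone. Origin at the centre of its underside.
- offcut: Loose wooden offcut, 70 by 35 by 18 mm, on the box in front of the bolt; leave alone. Origin at the centre of its underside.
- felt_wheel: Loose buffing wheel, 60 mm across, 16 mm thick, lying on the box behind the bolt; leave alone. Origin at the centre of its underside.
Things that resemble listed ones, but are neither listed nor needed, are in the scene too. Leave any turquoise look-alike of the part that bears bolt_tip alone.

How it is judged (in metres and radians):
On the way, in this order (a step that is already met when the one before it is completed fails the run):
1. the hatch is shut: within 2 mm of its end stop (x of hatch in the frame of dustbox above -0.002 m), for 0.2 s.
2. with the hatch shut, the bolt's tip is at least 20 mm inside the keeper and pressed on the stop in it with more than 3 N for 0.1 s (y of bolt_tip in the frame of hatch below -0.02 m and x of bolt_tip in the frame of hatch between -0.006 and 0.006 m and z of bolt_tip in the frame of hatch between -0.006 and 0.006 m and x of hatch in the frame of dustbox above -0.004 m and contact force between bolt and hatch above 3 N), for 0.1 s.
At the end, for the whole second after the job is handed in: The hatch is shut (within 4 mm of its end stop), the bolt's tip lies at least 20 mm inside the keeper after it has been felt home on the stop, and the bolt is at rest (y of bolt_tip in the frame of hatch below -0.02 m and x of bolt_tip in the frame of hatch between -0.006 and 0.006 m and z of bolt_tip in the frame of hatch between -0.006 and 0.006 m and x of hatch in the frame of dustbox above -0.004 m and linear speed of bolt below 0.01 m/s); the robot touches nothing.
It fails at once if the bolt is rammed into the keeper with more than 15 N (contact force between bolt and hatch above 15 N).
It fails at once if a thing lying on the box is moved by more than 15 mm (distance of any of polish_tin, offcut, felt_wheel from where it was at the start of the episode above 0.015 m).
It also fails if it takes over 56 s, if anything falls off the work surface, if the arm or the gripper's body presses on something with over 40 N, if the wrist force passes 120 N, or if a joint passes its speed limit or range.

### The arm

A 6-joint arm with a two-finger parallel gripper is mounted at the origin on the work surface. World frame = base frame: x ahead of the robot, y to its left, z up, the work surface at z = 0. Lengths are in mm, angles in degrees, forces in N, time in s.
With the tool pointing down it reaches from about 350 to 850 mm from the base axis. Payload 8.1 kg.
Tool frame: the origin (TCP) lies midway between the tips of the shut fingers; the grasp point (between the pads) lies 19 mm behind it (r.grasp_offset is the distance from the TCP to the grasp point, in mm); z points along the fingers, x is the direction in which the jaws open and shut, and the axes are right-handed (so a half turn about z gives the same grasp; the last joint's range is limited). The gripper opens to 85 mm and grips with 20 to 120 N. Pads are 22 mm wide; open, the fingers measure 114 mm over their backs; the gripper's body (76 mm by 85 mm) begins 54 mm behind the grasp point. The pads swing forward as they close: fully open they stand 13 mm farther back than shut.
Start: joints at [-69.809, 7.471, 85.268, -0, 87.261, -4.893], TCP at [254.389, -543.408, 231.292] pointing down, gripper open.
Joint ranges: [-169.43, 169.43], [-51.17, 129.36], [1.28, 143.12], [-76.62, 256.62], [0, 156.53], [-152.29, 152.29]. Speed limits (degrees/s): [136.94, 136.94, 159.86, 180, 180, 180].

### API

Orientations are given as [roll, pitch, yaw] about the fixed x, y, z axes, in that order (R = Rz(yaw) Ry(pitch) Rx(roll)).
In Python, from bench import r, optics, hand_in gives the robot as it stands.
- The arm moves only by the shell command python3 -m pendant 'ROWS' [FORCE]. ROWS is JSON, a list of rows, each a list of 5 numbers: the opening, from 0 (shut) to 1 (fully open), then the shift along the tool's x, y, z in mm, then the turn about the tool's z in degrees. A call has 1 to 10 rows; each row shifts and turns the commanded pose from where the row before left it, along the tool's axes as they then stand; what a row does not reach is not made up. A row lasts 1/10 s, in which the tool goes at most 50 mm and 8.59 degrees, less where a joint would pass 70% of its speed; a pose out of reach is approached as far as the arm can. A call with a gripper value outside its range is refused whole. The fingers move at their own pace and stop on an object; FORCE is the grip in N (left out, the last holds). Time passes only in rows, so rows that do not move let the fingers close. It gives the time, the measured TCP pose, the force and the opening at its end, in the units of the state.
- r.sense(): the state, without advancing time (a new reading comes with each control period).
- optics.snapshot(name): name is "side" or "top"; returns (picture, depth): 400x640x3 uint8, blue, green, red; 400x640 float32, mm along the optical axis (not along the pixel's ray), 0 where there is no reading.
- optics.camera_params(name): a dict with "camera_matrix" (3x3 intrinsics, pixels), "eye" and "orientation" of the camera in the world. Camera axes: x right, y down, z forward; pixel columns grow to the right and rows downward; lengths in mm; the calibration is good to about 2 mm. A picture is of the moment at which its call begins. camera_params takes no time and is no camera call.
- hand_in(): hands the job in, once; it reports no verdict.
Trained networks look in the newest picture that a camera, given by its name, has taken for a name from the list of things; names that differ only in an ending like _2 or _b are one class to them, and where a whole thing is asked for, a point or a joint stands for the part that bears it (a point fixed in the world has none). Each returns a list of dicts, best first, with "score" (0 to 1); they miss things now and then, are a little off and sometimes report something else, mostly with a low value. They report only what shows in the picture. A call takes as long as a camera call. They do not tell look-alikes from the thing itself.
- optics.search_frame(camera, query): "at" ([x, y, z] in mm, in world coordinates, good to about 4 mm: the middle of the surface that is visible of it).
The state is a dict: "time": time; "joint_pos": joint angles; "qd": joint speeds; "joint_efforts": joint torques, N m; "tool_pos": TCP position; "tcp_rot": TCP orientation; "ft_force": force on the tool from outside, world axes, zero at the start; "wrist_torque": the same for the moment, N m; "finger_gap": finger opening in mm.
Only numpy, scipy, OpenCV 4.12 (cv2) and the standard library are available. Lean on these libraries where they do the work, as an engineer would, in place of code of your own. Each camera call takes 0.05 s, during which the arm holds its last target. There are 200 camera calls.

## Working session

There is one attempt and no reset: what is moved stays moved. The work goes in short steps, Python scripts to look and compute and a shell command to move; the robot and the scene stay as the last step left them, time stands still between calls to the robot, and variables do not carry over. Pictures are saved under pics/ and viewed, about 8 in all and at most 12, crops included, and the job is handed in when it is done.

```bash
mkdir -p pics; ls
cat > h.py <<'E'
import numpy as np,cv2
from scipy.spatial.transform import Rotation as R
from bench import r,optics,hand_in
def cam(n):
    p=optics.camera_params(n); return p
E
python3 - <<'E'
from h import *
for n in("top","side"):
    im,d=optics.snapshot(n); cv2.imwrite(f"pics/{n}0.png",im); np.save(f"pics/{n}0.npy",d)
    print(n,optics.camera_params(n))
    for q in ["dustbox","hatch","hatch_grip","keeper_mouth","bolt_tip","bolt_knob","polish_tin","offcut","felt_wheel"]:
        print(q,[(round(o["score"],2),np.round(o["at"]).tolist()) for o in optics.search_frame(n,q)])
print(r.sense())
E
```

```text
pics
top {'camera_matrix': array([[377.36310195,   0.        , 318.66369863],
       [  0.        , 377.36310195, 195.92739784],
       [  0.        ,   0.        ,   1.        ]]), 'eye': array([337.20783852,  10.44599417, 947.56869255]), 'orientation': array([-169.93476229,   -0.71212491,  -88.50180585])}
dustbox [(0.79, [595.0, 24.0, 99.0])]
hatch [(0.91, [566.0, -57.0, 102.0])]
hatch_grip [(0.97, [565.0, -63.0, 104.0])]
keeper_mouth [(0.76, [567.0, -62.0, 105.0])]
bolt_tip [(0.95, [283.0, 194.0, 9.0]), (0.89, [271.0, -275.0, 9.0]), (0.62, [605.0, 119.0, 115.0])]
bolt_knob [(0.94, [273.0, -275.0, 10.0]), (0.68, [283.0, 189.0, 8.0]), (0.59, [601.0, 117.0, 115.0])]
polish_tin [(0.67, [747.0, -110.0, 133.0])]
offcut [(0.8, [509.0, 140.0, 122.0])]
felt_wheel [(0.63, [708.0, 127.0, 119.0])]
side {'camera_matrix': array([[441.10743414,   0.        , 320.37760197],
       [  0.        , 441.10743414, 193.66376275],
       [  0.        ,   0.        ,   1.        ]]), 'eye': array([445.19959054, 765.44505239, 850.89795008]), 'orientation': array([-133.27721372,   -0.55492277, -177.5227545
[... 561 characters left out ...]
72, [712.0, 134.0, 115.0])]
{'time': 1.0, 'joint_pos': array([-6.98094291e+01,  7.46981478e+00,  8.52666470e+01, -1.17139763e-03,
        8.72606200e+01, -4.89352485e+00]), 'qd': array([-0.01924094, -0.04396632,  0.00058863, -0.09905476, -0.14016596,
        0.02785608]), 'joint_efforts': array([ 4.47394696e-04, -5.69335771e+01, -5.00861049e+01, -8.71705311e-05,
        1.36696661e-03, -3.94570222e-06]), 'tool_pos': array([ 254.38440611, -543.42543743,  231.31738659]), 'tcp_rot': array([ 1.79998585e+02, -2.80774991e-03, -6.49158482e+01]), 'ft_force': array([ 0.15820191, -0.19125723, -0.17186455]), 'wrist_torque': array([ 0.02789683, -0.01965206,  0.02426308]), 'finger_gap': 85.2555899652546}
```

View pics/top0.png

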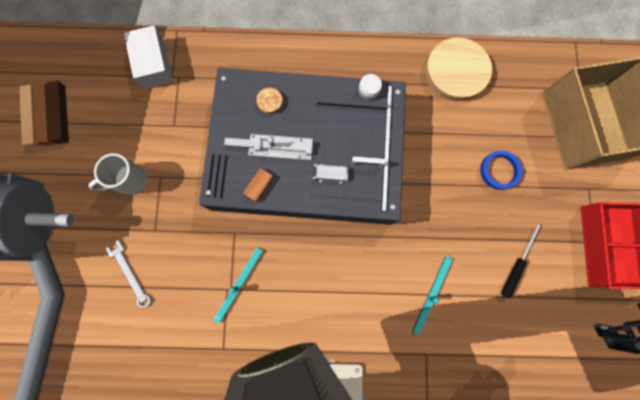

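View pics/side0.png

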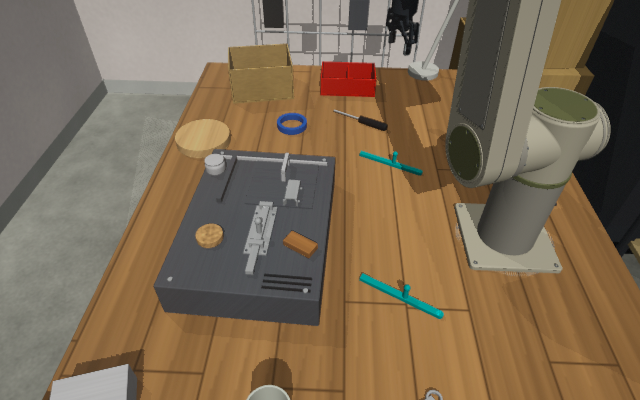

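The top view shows the real bolt in its guide on the box at about (270,147), tip near (313,147). The turquoise look-alikes lie on the bench at (238,285) and (433,295). The keeper is at (330,173), the hatch handle at (370,160), the tin at (370,86), the wheel at (270,100) and the offcut at (258,184). By its description, the bolt I want is the steel one in the guide. Next I'll fit the box pose and crop in close.

```bash
cat >> h.py <<'E'
def geom(n):
    p=optics.camera_params(n); K=p["camera_matrix"]; return K,R.from_euler("xyz",p["orientation"],degrees=True).as_matrix(),np.array(p["eye"])
def cloud(n,d):
    K,A,e=geom(n); v,u=np.mgrid[:400,:640]
    c=np.stack([(u-K[0,2])/K[0,0]*d,(v-K[1,2])/K[1,1]*d,d],-1); return c@A.T+e
def proj(n,P):
    K,A,e=geom(n); c=(np.atleast_2d(P)-e)@A; return (c/c[:,2:])[:,:2]*[K[0,0],K[1,1]]+K[:2,2]
def onplane(n,uv,z):
    K,A,e=geom(n); uv=np.atleast_2d(uv); c=np.c_[(uv-K[:2,2])/[K[0,0],K[1,1]],np.ones(len(uv))]@A.T
    return e+c*((z-e[2])/c[:,2])[:,None]
E
python3 - <<'E'
from h import *
for n in("top","side"):
    d=np.load(f"pics/{n}0.npy"); P=cloud(n,d)
    m=(d>0)&(abs(P[...,2]-100)<12)&(P[...,0]>380)&(P[...,0]<860)&(abs(P[...,1]-20)<330)
    k,l,s,c=cv2.connectedComponentsWithStats(m.astype(np.uint8)); i=1+s[1:,4].argmax()
    Q=P[l==i]; print(n,np.median(Q[:,2]),cv2.minAreaRect(Q[:,:2].astype(np.float32)))
im=cv2.imread("pics/top0.png")[60:225,195:415]
cv2.imwrite("pics/top0c.png",cv2.resize(im,None,fx=3.6,fy=3.6,interpolation=cv2.INTER_CUBIC))
E
```

```text
top 100.61284269009752 ((619.1964111328125, 39.10502624511719), (460.85638427734375, 340.5402526855469), 87.09931945800781)
side 100.66017236858511 ((619.5905151367188, 38.50852966308594), (464.1603088378906, 339.7012023925781), 87.03894805908203)
```

View pics/top0c.png

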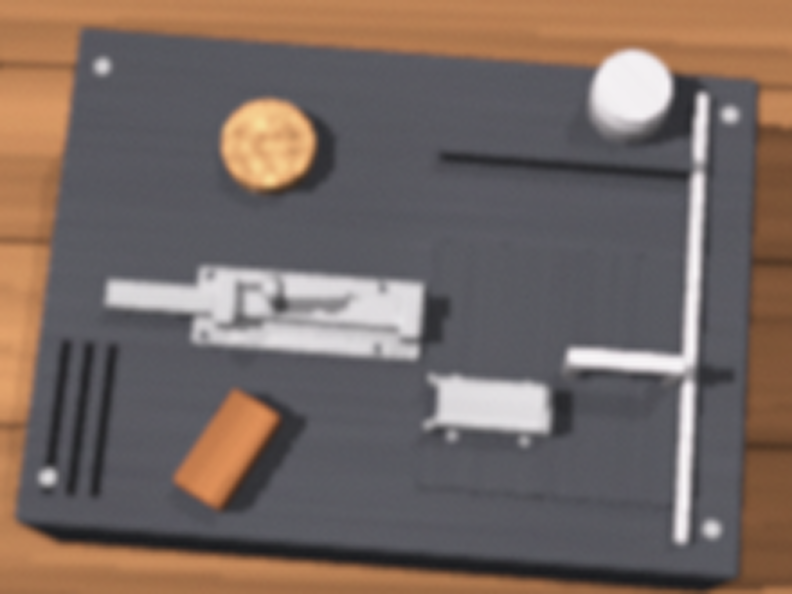

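The crop confirms the choice: steel bolt in its two-strap guide, knob near crop (280,300), keeper mouth at (432,402), bridge handle at (570–690,362) next to a long thin rail at crop x≈695. Next I'll measure these in the box frame.

```bash
cat >> h.py <<'E'
YAW=-2.93; O=np.array([598.4,19.9,0]); B=R.from_euler("z",YAW,degrees=True).as_matrix()
tobox=lambda P:(P-O)@B
toworld=lambda p:np.asarray(p)@B.T+O
E
python3 - <<'E'
from h import *
for n in("top","side"):
    d=np.load(f"pics/{n}0.npy"); P=tobox(cloud(n,d)); P[d==0]=0
    m=(P[...,2]>108)&(P[...,2]<220)&(P[...,0]>-150)&(P[...,0]<190)&(P[...,1]>-210)&(P[...,1]<250)
    k,l,s,c=cv2.connectedComponentsWithStats(m.astype(np.uint8))
    for i in range(1,k):
        if s[i,4]<6: continue
        Q=P[l==i]; print(n,s[i].tolist(),np.round(np.percentile(Q,[2,50,98],axis=0)).astype(int).tolist())
    m2=m&(P[...,2]>122)&(abs(P[...,0])<25)&(P[...,1]>0); print("knob",np.round(P[m2]).astype(int).tolist()[:40])
    m3=m&(P[...,2]>122)&(P[...,1]>-205)&(P[...,1]<-60)&(P[...,0]<60);Q=P[m3];print("handle/rail");print(np.round(Q[::max(1,len(Q)//45)]).astype(int).tolist())
E
```

```text
top [358, 74, 23, 25, 435] [[134, -143, 111], [153, -119, 134], [179, -97, 137]]
top [388, 87, 3, 4, 8] [[158, -171, 108], [162, -169, 108], [166, -166, 111]]
top [257, 88, 25, 25, 498] [[80, 85, 111], [107, 112, 116], [135, 139, 119]]
top [317, 92, 74, 24, 456] [[110, -171, 108], [117, -90, 114], [140, -3, 117]]
top [386, 127, 3, 18, 29] [[25, -172, 108], [40, -169, 109], [63, -167, 112]]
top [224, 136, 88, 19, 755] [[-15, 6, 109], [-2, 99, 115], [13, 200, 154]]
top [351, 147, 37, 20, 227] [[-31, -172, 108], [-26, -133, 139], [10, -91, 143]]
top [313, 163, 35, 18, 437] [[-70, -80, 112], [-56, -46, 120], [-41, -8, 124]]
top [243, 168, 30, 33, 504] [[-129, 91, 110], [-97, 117, 118], [-64, 143, 121]]
top [384, 170, 3, 10, 22] [[-59, -172, 108], [-51, -169, 109], [-39, -166, 111]]
top [383, 180, 4, 30, 63] [[-129, -172, 108], [-95, -170, 109], [-64, -167, 111]]
knob [[14, 132, 122], [6, 95, 153], [7, 93, 150], [4, 99, 152], [2, 96, 157], [2, 94, 158], [3, 92, 156], [4, 91, 151], [0, 99, 155], [1, 97, 155], [1, 94, 154], [0, 92, 156], [1, 90, 156], [3, 89, 150], [-1, 101, 151], [-1, 99, 
[... 3158 characters left out ...]
], [-28, -129, 139], [-22, -118, 144], [-26, -123, 140], [-30, -133, 132], [-25, -117, 142], [-29, -120, 139], [-23, -113, 141], [-28, -113, 142], [-21, -111, 140], [-26, -109, 142], [-29, -118, 135], [-24, -104, 142], [-29, -106, 141], [-22, -100, 142], [-27, -102, 141], [-20, -97, 141], [-25, -100, 139], [-30, -100, 140], [-23, -94, 141], [-28, -95, 141], [-21, -91, 139], [-25, -96, 136], [-30, -100, 133], [-23, -94, 134], [-28, -92, 136], [-21, -93, 132], [-25, -93, 132], [-30, -98, 128], [-23, -93, 129], [-28, -94, 128], [-20, -92, 126], [-25, -93, 126], [-43, -75, 123], [-63, -77, 123], [-48, -72, 123], [-61, -72, 123], [-68, -74, 123], [-54, -69, 123], [-43, -61, 122], [-55, -62, 122]]
```

Hatch is open about 56 mm: keeper at x≈-56, handle at (-26,-127). Knob is at (0,94). I'll close the fingers and align the tool with the box (tool x = box x, tool y = -box y), then move behind the handle.

```bash
python3 -m pendant '[[0,0,0,0,-7.75],[0,0,0,0,-7.75],[0,0,0,0,-7.75],[0,0,0,0,-7.75],[0,0,0,0,-7.75],[0,0,0,0,-7.75],[0,0,0,0,-7.75],[0,0,0,0,-7.75]]' 30
python3 -m pendant '[[0,20,-38,0,0],[0,20,-38,0,0],[0,20,-38,0,0],[0,20,-38,0,0],[0,20,-38,0,0],[0,20,-38,0,0],[0,20,-38,0,0],[0,20,-38,0,0],[0,20,-38,0,0],[0,20,-37,0,0]]'
python3 -m pendant '[[0,20,-37,0,0],[0,20,-37,0,0],[0,0,0,0,0],[0,0,0,0,0]]'
python3 -c "
from h import *
s=r.sense();print('box',tobox(s['tool_pos']).round(1),s['tcp_rot'].round(2))"
```

```text
time: 1.8
tool_pos: [254.4, -543.4, 231.3]
tcp_rot: [-180.0, 0.0, -2.6]
ft_force: [-0.1, 0.1, 0.3]
finger_gap: -0.1
time: 2.8
tool_pos: [474.1, -173.4, 231.6]
tcp_rot: [180.0, -0.0, -2.9]
ft_force: [1.4, -0.5, 0.9]
finger_gap: 0.2
time: 3.2
tool_pos: [517.3, -102.3, 231.2]
tcp_rot: [180.0, 0.0, -2.8]
ft_force: [-0.4, 0.2, 0.0]
finger_gap: -0.3
box [ -74.7 -126.2  231.2] [ 1.7999e+02  2.0000e-02 -2.7700e+00]
```

```bash
python3 -m pendant '[[0,0,0,30,0],[0,0,0,30,0],[0,0,0,30,0],[0,0,0,23,0],[0,0,0,0,0]]'
python3 - <<'E'
from h import *
a,_=optics.snapshot("side"); b,_=optics.snapshot("top")
a=cv2.resize(a[60:260,180:400],(660,600)); cv2.imwrite("pics/s1.png",a)
E
```

```text
time: 3.7
tool_pos: [513.8, -103.7, 114.4]
tcp_rot: [-179.9, 0.4, -3.0]
ft_force: [-0.7, -0.7, -0.4]
finger_gap: 0.0
```

View pics/s1.png

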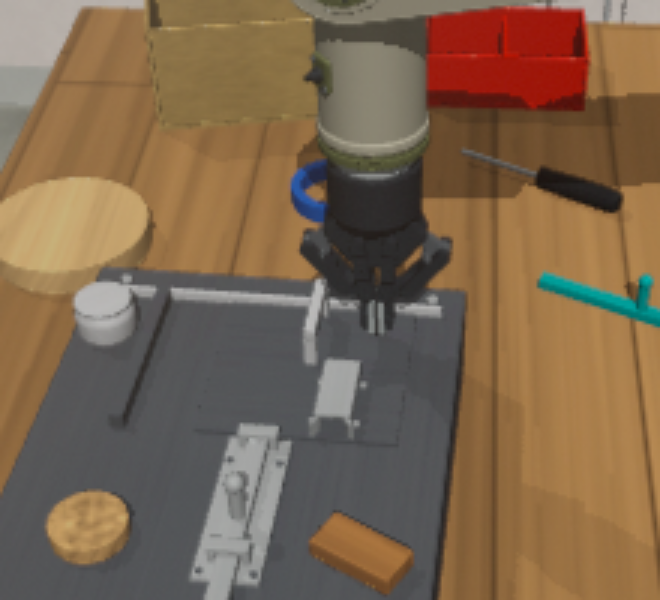

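The closed fingers (crop ≈(375,320)) stand behind the handle (310,320), clear of the keeper (338,390). Pushing now.

```bash
python3 -m pendant '[[0,8,0,-2,0],[0,8,0,0,0],[0,8,0,0,0],[0,8,0,0,0],[0,6,0,0,0],[0,6,0,0,0],[0,6,0,0,0]]'
python3 -m pendant '[[0,6,0,0,0],[0,6,0,0,0],[0,5,0,0,0],[0,0,0,0,0],[0,0,0,0,0]]'
python3 - <<'E'
from h import *
s=r.sense();print('box',tobox(s['tool_pos']).round(1),(s['ft_force']@B).round(1))
_,d=optics.snapshot("top");P=tobox(cloud("top",d))
for nm,y0,y1,z0 in(("handle",-160,-95,128),("keeper",-78,-20,117)):
    m=(d>0)&(P[...,1]>y0)&(P[...,1]<y1)&(P[...,2]>z0)&(P[...,2]<143)&(P[...,0]>-100)&(P[...,0]<70); Q=P[m]; print(nm,len(Q),np.percentile(Q[:,0],[3,50,97]).round(1) if len(Q) else '')
E
```

```text
time: 4.5
tool_pos: [567.2, -105.7, 120.1]
tcp_rot: [-180.0, 0.1, -2.9]
ft_force: [-4.5, 0.5, 3.3]
finger_gap: -0.3
time: 5.0
tool_pos: [584.5, -106.6, 120.2]
tcp_rot: [-180.0, -0.1, -2.9]
ft_force: [-1.0, -0.2, -1.2]
finger_gap: -0.1
box [  -7.4 -127.   120.2] [-1.  -0.3 -1.2]
handle 34 [-15.    7.2  14.5]
keeper 100 [-32.6 -17.6  -4.9]
```

Keeper is at about -18, so roughly 18 mm remain.

```bash
python3 -m pendant '[[0,3,0,0,0],[0,3,0,0,0],[0,3,0,0,0],[0,3,0,0,0],[0,2,0,0,0],[0,1,0,0,0]]'
```

```text
time: 5.65
tool_pos: [599.2, -107.3, 120.2]
tcp_rot: [-180.0, 0.0, -2.9]
ft_force: [-3.6, 0.5, 1.8]
finger_gap: 0.3
```

```bash
python3 -m pendant '[[0,1,0,0,0],[0,1,0,0,0]]'
```

```text
time: 5.85
tool_pos: [601.0, -107.4, 120.2]
tcp_rot: [-180.0, 0.0, -2.9]
ft_force: [-3.8, 1.0, 2.0]
finger_gap: 0.1
```

```bash
python3 -m pendant '[[0,1,0,0,0],[0,0,0,0,0]]'
```

```text
time: 6.05
tool_pos: [602.1, -107.5, 120.2]
tcp_rot: [-180.0, -0.0, -2.9]
ft_force: [-4.1, 0.2, 0.2]
finger_gap: 0.1
```

```bash
python3 -m pendant '[[0,1,0,0,0],[0,0,0,0,0]]'
```

```text
time: 6.25
tool_pos: [603.1, -107.5, 120.2]
tcp_rot: [-180.0, 0.0, -2.9]
ft_force: [-2.8, 1.5, -0.1]
finger_gap: 0.2
```

Still only sliding friction at box x≈+11. Continuing in 1 mm steps.

```bash
python3 -m pendant '[[0,1,0,0,0],[0,0,0,0,0]]'
```

```text
time: 6.45
tool_pos: [603.7, -107.6, 120.2]
tcp_rot: [-180.0, 0.0, -2.9]
ft_force: [-5.8, 1.3, 1.9]
finger_gap: 0.4
```

```bash
python3 -m pendant '[[0,1,0,0,0],[0,0,0,0,0]]'
```

```text
time: 6.65
tool_pos: [603.8, -107.6, 120.2]
tcp_rot: [-180.0, 0.2, -2.9]
ft_force: [-11.3, 1.3, 4.3]
finger_gap: -0.3
```

```bash
python3 -m pendant '[[0,0.5,0,0,0],[0,0,0,0,0]]'
```

```text
time: 6.85
tool_pos: [603.9, -107.6, 120.2]
tcp_rot: [-180.0, 0.2, -2.9]
ft_force: [-13.8, 2.1, 7.1]
finger_gap: -0.2
```

```bash
python3 -m pendant '[[0,0.5,0,0,0],[0,0,0,0,0]]'
```

```text
time: 7.05
tool_pos: [603.9, -107.6, 120.2]
tcp_rot: [-180.0, 0.3, -2.9]
ft_force: [-16.9, 1.0, 9.5]
finger_gap: 0.1
```

End stop felt: the TCP stops while the force climbs about 5.5 N/mm. Backing off, rising and going behind the knob.

```bash
python3 -m pendant '[[0,-8,0,0,0],[0,-12,0,0,0],[0,0,0,-40,0],[0,0,0,-40,0],[0,0,0,0,0],[0,0,-40,0,0],[0,0,-40,0,0],[0,0,-40,0,0],[0,0,-40,0,0],[0,0,-40,0,0]]'
python3 -m pendant '[[0,0,-40,0,0],[0,0,-13,0,0],[0,8,0,0,0],[0,0,0,0,0],[0,0,0,0,0]]'
python3 - <<'E'
from h import *
s=r.sense();print('box',tobox(s['tool_pos']).round(1),(s['ft_force']@B).round(1))
for n in("side","top"):
    a,d=optics.snapshot(n);P=tobox(cloud(n,d))
    for nm,x0,x1,y0,y1,z0,z1 in(("handle",0,70,-160,-95,132,143),("keeper",-40,60,-78,-20,117,128),("knob",-12,12,60,112,145,158)):
        m=(d>0)&(P[...,1]>y0)&(P[...,1]<y1)&(P[...,2]>z0)&(P[...,2]<z1)&(P[...,0]>x0)&(P[...,0]<x1); Q=P[m]; print(n,nm,len(Q),np.percentile(Q[:,:2],[3,50,97],axis=0).round(1).tolist() if len(Q) else '')
    if n=="side": cv2.imwrite("pics/s2.png",cv2.resize(a[100:300,150:370],(660,600)))
E
```

```text
time: 8.05
tool_pos: [596.8, 94.6, 200.6]
tcp_rot: [-180.0, -0.1, -2.9]
ft_force: [1.2, -0.1, 0.3]
finger_gap: -0.1
time: 8.55
tool_pos: [607.4, 144.1, 200.2]
tcp_rot: [180.0, -0.0, -3.0]
ft_force: [0.5, 1.0, 0.4]
finger_gap: -0.0
box [  2.6 124.5 200.2] [0.4 1.  0.4]
side handle 28 [[25.0, -158.7], [26.3, -146.2], [33.2, -122.8]]
side keeper 14 [[-14.6, -64.2], [12.0, -48.1], [14.8, -21.0]]
side knob 32 [[-6.0, 92.0], [-0.7, 97.1], [5.1, 100.0]]
top handle 141 [[24.5, -158.0], [28.3, -130.1], [33.9, -97.4]]
top keeper 317 [[-14.2, -76.0], [-0.3, -48.5], [13.6, -21.8]]
top knob 0
```

View pics/s2.png

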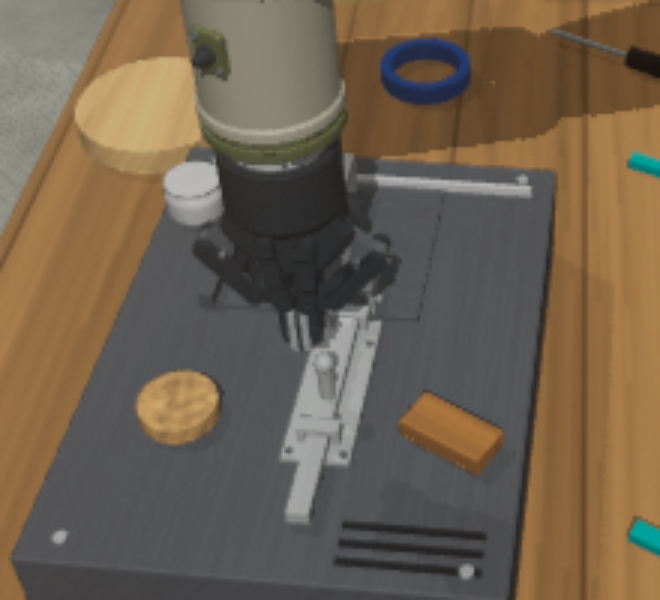

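Keeper centre now reads x≈0, so the hatch is shut. The knob (crop (325,360)) hasn't moved. Lowering behind it, then pushing -y.

```bash
python3 -m pendant '[[0,-2.5,-2,20,0],[0,0,0,20,0],[0,0,0,20,0],[0,0,0,12.5,0],[0,0,0,0,0],[0,0,0,0,0],[0,0,2,0,0],[0,0,2,0,0],[0,0,2,0,0],[0,0,0,0,0]]'
python3 -c "
from h import *
s=r.sense();print('box',tobox(s['tool_pos']).round(1),(s['ft_force']@B).round(1))"
```

```text
time: 9.65
tool_pos: [604.5, 141.4, 128.3]
tcp_rot: [-180.0, -0.0, -2.9]
ft_force: [-0.6, -0.3, -0.8]
finger_gap: 0.0
box [-1.000e-01  1.216e+02  1.283e+02] [-0.6 -0.4 -0.8]
```

```bash
python3 -m pendant '[[0,0,3,0,0],[0,0,3,0,0],[0,0,2,0,0],[0,0,2,0,0],[0,0,2,0,0],[0,0,2,0,0],[0,0,2,0,0],[0,0,2,0,0],[0,0,0,0,0]]'
python3 - <<'E'
from h import *
s=r.sense();print('box',tobox(s['tool_pos']).round(1),(s['ft_force']@B).round(1))
n="side";a,d=optics.snapshot(n);P=tobox(cloud(n,d))
m=(d>0)&(abs(P[...,0])<12)&(P[...,1]>60)&(P[...,1]<112)&(P[...,2]>120)&(P[...,2]<158);print(np.percentile(P[m],[3,50,97],axis=0).round(1).tolist())
m=(d>0)&(abs(P[...,0])<6)&(P[...,1]>140)&(P[...,2]>111)&(P[...,2]<120);print("tail y",np.percentile(P[m][:,1],[90,97,100]).round(1))
cv2.imwrite("pics/s3.png",cv2.resize(a[140:290,200:365],(660,600)))
E
```

```text
time: 10.55
tool_pos: [603.3, 123.4, 127.8]
tcp_rot: [180.0, 0.0, -2.9]
ft_force: [0.2, -0.5, 0.4]
finger_gap: -0.3
box [ -0.4 103.6 127.8] [ 0.2 -0.5  0.4]
[[-10.9, 106.8, 133.8], [-1.4, 108.9, 145.0], [10.9, 111.7, 156.7]]
tail y [193.1 194.8 196.2]
```

View pics/s3.png

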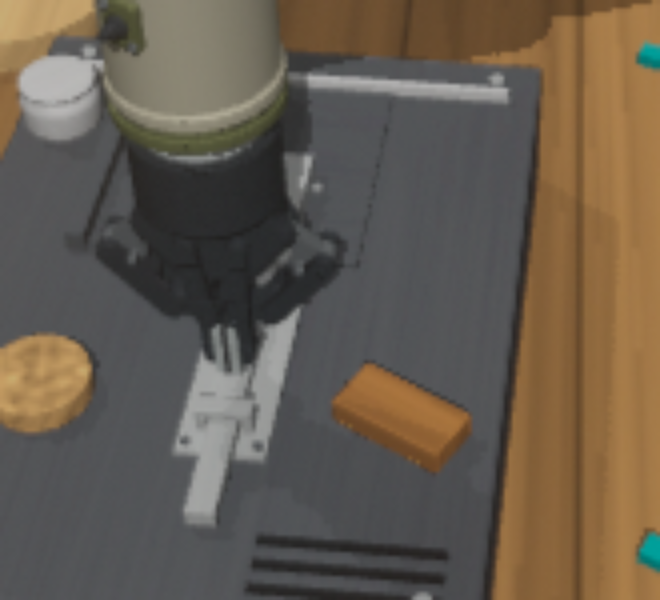

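The fingers are behind the knob, and the bolt tail (crop (200,515)) has moved about 5 mm, so the tip is about 11 mm short of the mouth. Continuing in short pushes.

```bash
python3 -m pendant '[[0,0,1.5,0,0],[0,0,1.5,0,0],[0,0,1.5,0,0],[0,0,1.5,0,0],[0,0,1,0,0],[0,0,1,0,0]]'
```

```text
time: 11.2
tool_pos: [602.9, 115.6, 127.8]
tcp_rot: [-180.0, 0.0, -2.9]
ft_force: [-0.8, 1.1, -0.0]
finger_gap: -0.1
```

```bash
python3 -m pendant '[[0,0,1,0,0],[0,0,1,0,0]]'
```

```text
time: 11.4
tool_pos: [602.7, 113.6, 127.8]
tcp_rot: [180.0, 0.0, -2.9]
ft_force: [0.0, 0.2, -0.7]
finger_gap: -0.3
```

```bash
python3 -m pendant '[[0,0,1,0,0],[0,0,1,0,0]]'
```

```text
time: 11.6
tool_pos: [602.7, 111.7, 127.8]
tcp_rot: [-180.0, -0.0, -2.9]
ft_force: [0.1, 1.2, -0.2]
finger_gap: 0.4
```

```bash
python3 -m pendant '[[0,0,1,0,0],[0,0,1,0,0]]'
```

```text
time: 11.8
tool_pos: [602.6, 109.7, 127.8]
tcp_rot: [-180.0, -0.0, -2.9]
ft_force: [-0.3, 0.3, -0.1]
finger_gap: 0.3
```

Run:
```python
from h import *
s=r.sense();print('box',tobox(s['tool_pos']).round(1),(s['ft_force']@B).round(1))
n="side";a,d=optics.snapshot(n);P=tobox(cloud(n,d))
m=(d>0)&(abs(P[...,0])<6)&(P[...,1]>140)&(P[...,2]>111)&(P[...,2]<120);print("tail y",np.percentile(P[m][:,1],[90,97,100]).round(1))
d=np.load("pics/side0.npy");P=tobox(cloud(n,d))
m=(d>0)&(abs(P[...,0])<6)&(P[...,1]>140)&(P[...,2]>111)&(P[...,2]<120);print("tail0 y",np.percentile(P[m][:,1],[90,97,100]).round(1))
```

```text
box [ -0.4  89.8 127.8] [-0.3  0.3 -0.1]
tail y [178.9 181.1 182.4]
tail0 y [198.2 202.5 204. ]
```

The tail has moved 21.5 mm, putting the tip about 5 mm inside the mouth with no snag. About 14 mm more is free of the stop.

```bash
python3 -m pendant '[[0,0,1,0,0],[0,0,1,0,0],[0,0,1,0,0],[0,0,1,0,0]]'
```

```text
time: 12.25
tool_pos: [602.4, 105.7, 127.8]
tcp_rot: [-180.0, -0.0, -2.9]
ft_force: [0.4, 0.5, -0.1]
finger_gap: 0.0
```

```bash
python3 -m pendant '[[0,0,1,0,0],[0,0,1,0,0],[0,0,1,0,0],[0,0,1,0,0]]'
```

```text
time: 12.65
tool_pos: [602.2, 101.7, 127.8]
tcp_rot: [-180.0, -0.0, -2.9]
ft_force: [0.1, 1.2, 0.9]
finger_gap: 0.1
```

```bash
python3 -m pendant '[[0,0,1,0,0],[0,0,1,0,0],[0,0,1,0,0]]'
```

```text
time: 12.95
tool_pos: [602.0, 98.7, 127.8]
tcp_rot: [-180.0, -0.0, -2.9]
ft_force: [1.4, 0.9, -0.2]
finger_gap: -0.2
```

```bash
python3 -m pendant '[[0,0,1.2,0,0]]'
```

```text
time: 13.05
tool_pos: [602.0, 97.5, 127.8]
tcp_rot: [-180.0, -0.0, -2.9]
ft_force: [-0.2, 1.1, -0.0]
finger_gap: -0.1
```

Tip is about 17–18 mm deep. From here I'll take one small push per call, at most 1.6 mm each (under about 10 N even if the stop comes at once).

```bash
python3 -m pendant '[[0,0,0.8,0,0],[0,0,0.8,0,0]]'
```

```text
time: 13.25
tool_pos: [601.9, 95.9, 127.8]
tcp_rot: [-180.0, 0.0, -2.9]
ft_force: [0.2, 0.6, 0.3]
finger_gap: -0.0
```

```bash
python3 -m pendant '[[0,0,0.8,0,0],[0,0,0.8,0,0]]'
```

```text
time: 13.45
tool_pos: [601.8, 94.3, 127.8]
tcp_rot: [-180.0, -0.0, -2.9]
ft_force: [-0.2, 0.6, 0.7]
finger_gap: 0.0
```

```bash
python3 -m pendant '[[0,0,0.8,0,0],[0,0,0.8,0,0]]'
```

```text
time: 13.65
tool_pos: [601.7, 92.7, 127.8]
tcp_rot: [180.0, -0.0, -2.9]
ft_force: [0.3, 0.6, 0.2]
finger_gap: 0.1
```

```bash
python3 -m pendant '[[0,0,0.8,0,0],[0,0,0.8,0,0]]'
```

```text
time: 13.85
tool_pos: [601.6, 91.1, 127.8]
tcp_rot: [180.0, -0.0, -2.9]
ft_force: [0.3, 1.4, 0.8]
finger_gap: -0.1
```

```bash
python3 -m pendant '[[0,0,0.8,0,0],[0,0,0.8,0,0]]'
```

```text
time: 14.05
tool_pos: [601.6, 89.5, 127.8]
tcp_rot: [-180.0, -0.0, -2.9]
ft_force: [0.5, 0.8, 0.2]
finger_gap: -0.2
```

```bash
python3 -m pendant '[[0,0,0.8,0,0],[0,0,0.8,0,0]]'
```

```text
time: 14.25
tool_pos: [601.4, 87.9, 127.8]
tcp_rot: [-180.0, 0.0, -2.9]
ft_force: [-0.3, 0.8, 0.3]
finger_gap: -0.0
```

```bash
python3 -m pendant '[[0,0,0.8,0,0],[0,0,0.8,0,0]]'
```

```text
time: 14.45
tool_pos: [601.4, 86.3, 127.8]
tcp_rot: [-180.0, 0.0, -2.9]
ft_force: [0.0, 1.3, 0.8]
finger_gap: 0.2
```

```bash
python3 -m pendant '[[0,0,0.8,0,0],[0,0,0.8,0,0]]'
```

```text
time: 14.65
tool_pos: [601.3, 84.7, 127.8]
tcp_rot: [-180.0, 0.0, -2.9]
ft_force: [-0.1, 0.5, 0.3]
finger_gap: 0.2
```

```bash
python3 -m pendant '[[0,0,0.8,0,0],[0,0,0.8,0,0]]'
```

```text
time: 14.85
tool_pos: [601.2, 83.1, 127.8]
tcp_rot: [-180.0, -0.0, -2.9]
ft_force: [-0.3, 1.1, 0.1]
finger_gap: -0.3
```

```bash
python3 -m pendant '[[0,0,0.8,0,0],[0,0,0.8,0,0]]'
```

```text
time: 15.05
tool_pos: [601.1, 81.5, 127.8]
tcp_rot: [-180.0, 0.0, -2.9]
ft_force: [0.0, 0.4, 0.6]
finger_gap: 0.1
```

```bash
python3 -m pendant '[[0,0,0.8,0,0],[0,0,0.8,0,0]]'
```

```text
time: 15.25
tool_pos: [601.1, 79.9, 127.8]
tcp_rot: [180.0, 0.0, -2.9]
ft_force: [-0.3, 1.2, 0.1]
finger_gap: -0.1
```

```bash
python3 -m pendant '[[0,0,0.8,0,0],[0,0,0.8,0,0]]'
```

```text
time: 15.45
tool_pos: [601.0, 78.3, 127.8]
tcp_rot: [180.0, 0.0, -2.9]
ft_force: [0.6, 0.8, -0.0]
finger_gap: 0.0
```

```bash
python3 -m pendant '[[0,0,0.8,0,0],[0,0,0.8,0,0]]'
python3 - <<'E'
from h import *
n="side";a,d=optics.snapshot(n);P=tobox(cloud(n,d))
m=(d>0)&(abs(P[...,0])<6)&(P[...,1]>136)&(P[...,2]>111)&(P[...,2]<118);print("tail y",np.percentile(P[m][:,1],[90,97,100]).round(1))
E
```

```text
time: 15.65
tool_pos: [600.9, 76.7, 127.8]
tcp_rot: [180.0, 0.0, -2.9]
ft_force: [0.5, 1.9, 0.5]
finger_gap: -0.2
tail y [147.7 149.  149.4]
```

Tip is about 38 mm deep and still sliding freely.

```bash
python3 -m pendant '[[0,0,0.8,0,0],[0,0,0.8,0,0]]'
```

```text
time: 15.9
tool_pos: [600.8, 75.1, 127.8]
tcp_rot: [-180.0, -0.0, -2.9]
ft_force: [-0.5, 1.3, 1.3]
finger_gap: -0.1
```

```bash
python3 -m pendant '[[0,0,0.8,0,0],[0,0,0.8,0,0]]'
```

```text
time: 16.1
tool_pos: [600.7, 73.5, 127.8]
tcp_rot: [-180.0, -0.0, -2.9]
ft_force: [0.5, 1.3, 0.2]
finger_gap: 0.5
```

```bash
python3 -m pendant '[[0,0,0.8,0,0],[0,0,0.8,0,0]]'
```

```text
time: 16.3
tool_pos: [600.7, 71.9, 127.8]
tcp_rot: [-180.0, -0.0, -2.9]
ft_force: [-0.1, 0.1, 1.0]
finger_gap: 0.3
```

```bash
python3 -m pendant '[[0,0,0.8,0,0],[0,0,0.8,0,0]]'
```

```text
time: 16.5
tool_pos: [600.6, 70.3, 127.8]
tcp_rot: [180.0, 0.0, -2.9]
ft_force: [-0.5, 1.3, 0.5]
finger_gap: 0.3
```

```bash
python3 -m pendant '[[0,0,0.8,0,0],[0,0,0.8,0,0]]'
```

```text
time: 16.7
tool_pos: [600.5, 68.7, 127.8]
tcp_rot: [-180.0, 0.0, -2.9]
ft_force: [0.1, 2.1, 1.5]
finger_gap: -0.1
```

```bash
python3 -m pendant '[[0,0,0.8,0,0],[0,0,0.8,0,0]]'
```

```text
time: 16.9
tool_pos: [600.4, 67.1, 127.8]
tcp_rot: [180.0, -0.0, -2.9]
ft_force: [-0.7, 0.9, 1.1]
finger_gap: 0.0
```

```bash
python3 -m pendant '[[0,0,0.8,0,0],[0,0,0.8,0,0]]'
```

```text
time: 17.1
tool_pos: [600.4, 66.4, 127.9]
tcp_rot: [-179.9, -0.0, -2.9]
ft_force: [0.1, 7.3, 0.5]
finger_gap: 0.2
```

The stop is felt: 7.3 N and the TCP has halted, at about 48 mm depth. Holding with no further advance.

```bash
python3 -m pendant '[[0,0,0,0,0],[0,0,0,0,0]]'
```

```text
time: 17.3
tool_pos: [600.3, 66.5, 127.8]
tcp_rot: [-179.9, -0.0, -2.9]
ft_force: [0.4, 5.0, 0.4]
finger_gap: -0.1
```

```bash
python3 -m pendant '[[0,0,0.4,0,0],[0,0,0,0,0],[0,0,0,0,0],[0,0,0,0,0]]'
```

```text
time: 17.7
tool_pos: [600.3, 66.4, 127.9]
tcp_rot: [-179.9, -0.0, -2.9]
ft_force: [-0.2, 6.7, 0.0]
finger_gap: 0.1
```

```bash
python3 -m pendant '[[0,0,0.3,0,0],[0,0,0,0,0],[0,0,0,0,0],[0,0,0,0,0],[0,0,0,0,0]]'
```

```text
time: 18.2
tool_pos: [600.3, 66.3, 127.9]
tcp_rot: [-179.9, -0.0, -2.9]
ft_force: [0.6, 7.5, 1.0]
finger_gap: -0.1
```

Seated: 7.5 N held and the TCP is still. Backing off, rising, and checking.

```bash
python3 -m pendant '[[0,0,-3,0,0],[0,0,-6,0,0],[0,0,-8,0,0],[0,0,0,-30,0],[0,0,0,-40,0],[0,0,0,-40,0],[0,-40,0,-20,0],[0,-40,0,0,0],[0,-40,0,0,0],[0,-40,0,0,0]]'
python3 -m pendant '[[0,-20,0,0,0],[0,0,0,0,0],[0,0,0,0,0]]'
python3 - <<'E'
from h import *
for n in("side","top"):
    a,d=optics.snapshot(n);P=tobox(cloud(n,d))
    for nm,x0,x1,y0,y1,z0,z1 in(("keeper",-40,40,-78,-20,117,128),("knob",-12,12,20,80,145,158),("tail",-6,6,136,210,111,118),("tin",110,190,-150,-80,125,145),("wheel",70,150,75,150,108,125),("offcut",-140,-50,80,155,108,125)):
        m=(d>0)&(P[...,1]>y0)&(P[...,1]<y1)&(P[...,2]>z0)&(P[...,2]<z1)&(P[...,0]>x0)&(P[...,0]<x1); Q=P[m]; print(n,nm,len(Q),np.percentile(Q[:,:2],[3,50,97],axis=0).round(1).tolist() if len(Q) else '')
    if n=="side": cv2.imwrite("pics/s4.png",cv2.resize(a[100:300,150:370],(660,600)))
E
```

```text
time: 19.2
tool_pos: [440.0, 90.3, 257.9]
tcp_rot: [180.0, -0.0, -2.9]
ft_force: [-0.4, 0.0, 0.5]
finger_gap: 0.0
time: 19.5
tool_pos: [421.6, 91.3, 258.3]
tcp_rot: [-180.0, -0.1, -2.9]
ft_force: [0.4, 0.1, -0.3]
finger_gap: 0.3
side keeper 197 [[-13.9, -76.1], [0.1, -47.1], [14.0, -21.9]]
side knob 33 [[-6.0, 24.1], [-0.6, 31.0], [7.0, 36.2]]
side tail 10 [[-4.3, 136.5], [-1.0, 137.6], [4.5, 139.2]]
side tin 219 [[137.0, -141.3], [157.4, -117.1], [179.7, -99.1]]
side wheel 485 [[82.2, 86.9], [107.7, 114.9], [134.1, 139.4]]
side offcut 479 [[-127.9, 94.1], [-95.3, 120.1], [-62.2, 143.3]]
top keeper 321 [[-14.6, -75.9], [-0.5, -48.7], [13.5, -21.8]]
top knob 16 [[-6.7, 24.0], [-0.9, 26.3], [3.9, 28.7]]
top tail 0 
top tin 343 [[136.1, -141.0], [157.0, -120.1], [178.9, -99.0]]
top wheel 412 [[86.2, 86.8], [111.4, 114.9], [133.9, 138.5]]
top offcut 0
```

View pics/s4.png

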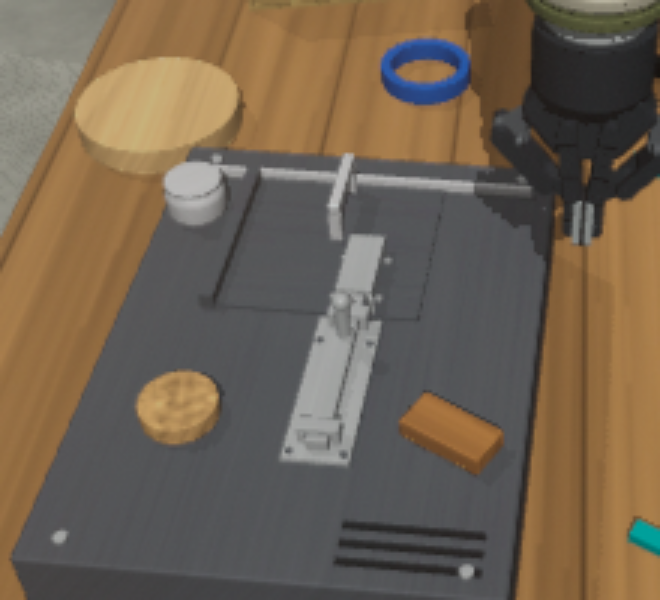

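The hatch is shut, with the keeper (360,265) in line with the bolt. The bolt is in, its knob at (342,310) near the front strap, and the tin, wheel and offcut are where they were.

```bash
python3 -c "
from bench import hand_in
print(hand_in())"
```

```text
the job is handed in; nothing more can be done
None
```

The hatch is shut against its end stop and the bolt is seated on the stop inside the keeper. I handed the job in with the arm clear of everything; `hand_in` gives no verdict.

- **Hatch:** I pushed it by the handle with closed fingers. At the end stop the fingers stopped moving while the force rose to about 17 N.
- **Bolt:** I pushed it from behind the knob in steps of at most 1.6 mm. It met the stop with the tip about 48 mm inside the keeper. I then held it for about a second at 5 to 7.5 N; 7.5 N was the highest force I read while pressing on the stop.
- **Last checks:** Both cameras show the keeper centred within 1 mm of the bolt's line. The bolt's tail puts the tip about 49 mm inside the keeper, and the bolt stayed put when I backed off.
- **Loose things:** The tin and felt wheel read within about 5 mm of their starting positions, which is camera noise. In the last check the offcut was read only by the side camera, because the top camera's measurement found no points for it. It had not moved there or in the picture.

The whole job took about 19.5 s of the 56 s allowed.

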